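Stand the slide tray up to drain

ROBOT

A 6-joint arm with a two-finger parallel gripper is mounted at the origin on a cart in front of the work surface, level with it; the furniture and walls round the work are solid. World frame = base frame: x ahead of the robot, y to its left, z up, the work surface at z = 0. Lengths are in mm, angles in rad, forces in N, time in s.
With the tool pointing down it reaches from about 400 to 925 mm from the base axis. Payload 12.5 kg.
Tool frame: the origin (TCP) lies midway between the tips of the shut fingers; the grasp point (between the pads) lies 19 mm behind it; z points along the fingers, y is the direction in which the jaws open and shut (so a half turn about z gives the same grasp; the last joint's range is limited). The gripper opens to 95 mm and grips with 3 to 60 N. Pads are 20 mm wide; open, the fingers measure 119 mm over their backs; the gripper's body (75 mm by 180 mm) begins 59 mm behind the grasp point.
Start: joints at [-1.451, 0.491, 1.559, -0, 1.092, -0.106], TCP at [139.951, -609.147, 214.661] pointing down, gripper open.
Joint ranges: [-3.1, 3.1], [-0.84, 2.19], [0.05, 2.79], [-1.13, 4.28], [0.06, 2.93], [-2.69, 2.69]. Speed limits (rad/s): [2.22, 2.22, 2.79, 3.14, 3.14, 3.14].

INTERFACE

Orientations are given as [roll, pitch, yaw] about the fixed x, y, z axes, in that order (R = Rz(yaw) Ry(pitch) Rx(roll)).
In Python, from cell import env gives the robot as it stands.
- The arm moves only by the tool arm_command, never from a script. Its argument "steps" is a list of rows, each an object of numbers: "dx", "dy", "dz": the shift along the tool's x, y, z as a fraction of full scale; "rx", "ry", "rz": the turn, a rotation vector about the tool's x, y, z as a fraction of full scale; "claw": the gripper command: -1 is fully open, 1 is shut, values between are in proportion. In form: [{"dx": .., "dy": .., "dz": .., "rx": .., "ry": .., "rz": .., "claw": ..}, ...]. A call has 1 to 10 rows; each row shifts and turns the pose as measured when the row begins, along the tool's axes as they then stand; what a row does not reach is not made up. Full scale, the value 1, is 0.8 m for a shift and 90 degrees for a turn. A row lasts 1/8 s, in which the tool goes at most 62.5 mm and 10.7 degrees, less where a joint would pass 70% of its speed; a pose out of reach is approached as far as the arm can. A call with a number of a shift or a turn outside -1 to 1 is refused whole. A call with a gripper value outside its range is refused whole. The fingers move at their own pace and stop on an object; the grip force is fixed at half the most. Time passes only in rows, so rows that do not move let the fingers close. It gives the time, the measured TCP pose, the force and the opening at its end, in the units of the state.
- env.state(): the state, without advancing time (a new reading comes with each control period).
- env.read_camera(name): name is "scene" or "top"; returns (picture, depth): 384x512x3 uint8, red, green, blue; 384x512 float32, mm along the optical axis (not along the pixel's ray), 0 where there is no reading.
- env.get_calibration(name): a dict with "vfov" (degrees; the focal length in pixels is half the picture's height over the tangent of half this angle, whatever the lens; pixels are square), "cx", "cy" (the principal point, pixels), "k1" (the pictures are not rectified: a ray, as slopes to the right and down, at radius r is drawn at 1 + k1 r^2 times it, then the intrinsics apply), "xyz" and "attitude" of the camera in the world. Camera axes: x right, y up, looking along -z (the intrinsics and any distortion apply to the point x, -y, -z); pixel columns grow to the right and rows downward; lengths in mm; the calibration is good to about 2 mm. A picture is of the moment at which its call begins. get_calibration takes no time and is no camera call.
- env.job_done(): hands the job in, once; it reports no verdict.
The state is a dict: "t": time; "joints": joint angles; "qvel": joint speeds; "tau": joint torques, N m; "eef_pos": TCP position; "tcp_rot": TCP orientation; "ft_force": force on the tool from outside, world axes, zero at the start; "moment": the same for the moment, N m; "opening": opening from 0.0 (shut) to 1.0 (fully open).
Only numpy, scipy, OpenCV 4.12 (cv2) and the standard library are available. Lean on these libraries where they do the work, as an engineer would, in place of code of your own. Each camera call takes 0.05 s, during which the arm holds its last target.

TASK

Stand the slide tray up in the draining stand: slide it head first over the sill and up the sheet until its foot drops into the trough behind the sill and it leans squarely, near the middle, on the backrest; then swing the keeper arm fully shut in front of it. First move the lens can out of the way and leave it standing upright on the bench a good hand's breadth (over 11 cm) from the middle of the sill, never laying it over, and leave everything else where it stands.

Things in the scene. Friction and masses are not known exactly. Their poses are not given: they have to be found in the camera images.
- drain_stand: White bent-sheet draining stand, fixed, 124 mm wide. Origin on the bench under the sill's back edge, mid-width; x = loading direction (to the backrest), y across, z up. In x,z (mm): sill lead-in ramp (-45,0) to (-3,13.5), upright back edge at x=0, trough floor at bench level x 0 to 14, then the sheet rises (14,0)-(48,22)-(80,55)-(103,95) and as steep backrest to (127,162).
- sill (a point): Top of the sill's back edge, mid-width, 12.5 mm above the bench. The edge stops the tray's foot from sliding out again. A tray pushed flat along the stand's +x over the sill climbs the sheet head first; seated, it leans at about 54 degrees to the bench, its foot edge about 14 mm behind the sill edge.
- backrest_top (a point): Middle of the backrest's upper edge, 162 mm above the bench.
- slide_tray: Flat oblong grey aluminium slide tray, 180 mm long (its x), 92 mm wide (y), 16 mm thick (z), 0.15 to 0.31 kg, lying flat, origin at the centre of its underside (the face with slide lanes is up). Its head (+x end) faces the stand, roughly. Too wide to be grasped across: it is pushed.
- tray_foot (a point): Middle of the underside's edge at the tray's foot end (x=-90 mm of the tray).
- tray_head (a point): Middle of the underside's edge at the tray's head end (x=+90 mm of the tray).
- lens_can: Black cylindrical objective can, 41 mm across, 68 mm high, standing upright in the lane between tray and stand; origin at the centre of its underside.
- keeper (a joint): Swing-arm keeper: steel rod 8 mm thick, 127 mm long, 51 mm above the bench, on an upright post (18 mm, top at 59 mm) at x=15, y=-90 mm of the stand. 0 = shut at its end stop, rod along the stand's +y in front of the leaning tray; grows as it opens; at 1.57 rad it points along the stand's -x, beyond that it swings out to -y. Stays where left (friction 0.03 N m).
- keeper_tip (a point): Centre of the black ball (14 mm) at the free end of the keeper.
- cleaner: Lens-cleaner pump bottle, 35 mm across, 114 mm high, beside the sill; origin at the centre of its underside. Bystander.
- wash_bottle: Wash bottle with bent spout, 64x99x185 mm, behind the work; origin at the underside. Bystander.
- tip_box: Clear pipette-tip box, 71x118x73 mm, left of the tray; origin at the centre of its underside. Bystander.
- slide_box: Closed slide box, 72x98x38 mm, beyond the stand, seen from the robot; origin at the centre of its underside. Bystander.
- petri: Petri dish with lid, 60 mm across, 14 mm high, on the near side; origin at the centre of its underside. Bystander.
- tally: Hand tally counter, 54x69x24 mm, to the right, in front of the sharps container; origin at the centre of its underside. Bystander.
Things that resemble listed ones, but are neither listed nor needed, are in the scene too. Of the things like the lens_can, leave any that is turquoise or white; of the rest the smaller one is meant.

How it is judged (in metres and radians):
On the way:
1. the tray leans in the stand, foot behind the sill, with the keeper still open (x of tray_foot in the frame of drain_stand between 0.005 and 0.025 m and z of tray_foot in the frame of drain_stand below 0.01 m and x of tray_head in the frame of drain_stand above 0.095 m and z of tray_head in the frame of drain_stand above 0.13 m and y of tray_foot in the frame of drain_stand between -0.03 and 0.03 m and angle between the y axis of slide_tray and the y axis of drain_stand, either way round below 0.15 rad and value of joint keeper above 0.6 rad), for 0.2 s.
At the end, for the whole second after the job is handed in: Tray foot edge in the trough (5 to 25 mm behind the sill edge, under 10 mm high), head on the backrest over 130 mm high, within 30 mm of the middle, 0.15 rad of square; keeper under 0.12 rad; lens can upright on the bench, over 110 mm from the stand origin; bystanders unmoved; all at rest (x of tray_foot in the frame of drain_stand between 0.005 and 0.025 m and z of tray_foot in the frame of drain_stand below 0.01 m and x of tray_head in the frame of drain_stand above 0.095 m and z of tray_head in the frame of drain_stand above 0.13 m and y of tray_foot in the frame of drain_stand between -0.03 and 0.03 m and angle between the y axis of slide_tray and the y axis of drain_stand, either way round below 0.15 rad and angle between lens_can's own z axis and vertical below 0.1 rad and height (world z) of lens_can between -0.006 and 0.006 m and horizontal distance between lens_can and drain_stand above 0.11 m and value of joint keeper below 0.12 rad and linear speed of each of slide_tray, lens_can below 0.02 m/s); the robot touches nothing.
It fails at once if the lens can is laid over (angle between lens_can's own z axis and vertical above 0.6 rad).
It fails at once if a bystander is shifted by more than 30 mm (distance of any of cleaner, wash_bottle, tip_box, slide_box, petri, tally from where it was at the start of the episode above 0.03 m).
It also fails if it takes over 72 s, if anything falls off the work surface, if the arm or the gripper's body presses on something with over 40 N, if the wrist force passes 120 N, or if a joint passes its speed limit or range.

## Working session

There is one attempt and no reset: what is moved stays moved. The work goes in short steps, Python scripts to look and compute and a tool call to move; the robot and the scene stay as the last step left them, time stands still between calls to the robot, and variables do not carry over. Pictures are saved under pics/ and viewed, and the job is handed in when it is done.

Besides the shell and the picture viewer there is one more tool, called after ">>>" as name(argument=value, ...), one argument or row to a line, values as JSON. arm_command: Moves the arm, as the interface text tells. Its arguments: {"type":"object","properties":{"steps":{"type":"array","items":{"type":"object","properties":{"dx":{"type":"number"},"dy":{"type":"number"},"dz":{"type":"number"},"rx":{"type":"number"},"ry":{"type":"number"},"rz":{"type":"number"},"claw":{"type":"number"}}}}},"required":["steps"]}

```bash
ls; mkdir -p pics; python3 - <<'E'
from cell import env
import cv2,numpy as np
print(env.state())
for n in("scene","top"):
    print(n,env.get_calibration(n))
    p,d=env.read_camera(n)
    cv2.imwrite(f"pics/{n}0.png",p[:,:,::-1]); np.savez(f"{n}0.npz",p=p,d=d)
E
```

```text
pics
{'t': 0.0, 'joints': array([-1.45059495e+00,  4.91575526e-01,  1.55946219e+00, -5.17859336e-05,
        1.09169272e+00, -1.05595208e-01]), 'qvel': array([-0.00077119,  0.00145584, -0.00174198, -0.00069543, -0.00048779,
       -0.00128687]), 'tau': array([-6.88148521e-04, -6.12652016e+01, -2.58184129e+01,  6.91295508e-02,
        4.83474950e-02, -8.56953011e-05]), 'eef_pos': array([ 139.9094875 , -608.88306417,  214.04744304]), 'tcp_rot': array([-3.14045637e+00, -7.42484249e-05,  2.25820438e-01]), 'ft_force': array([-0.09156664, -0.22735838,  0.69001723]), 'moment': array([-0.03891704,  0.00669507, -0.06239791]), 'opening': 0.9994350688605393}
scene {'vfov': 42.405350488114124, 'cx': 243.98226364103735, 'cy': 194.72945144081336, 'k1': 0.07038598309911373, 'xyz': array([-205.15610949,  660.23522873, 1252.83652616]), 'attitude': array([ 0.77442873,  0.00600271, -2.46573739])}
top {'vfov': 44.265611712648536, 'cx': 246.67496340447366, 'cy': 190.106401481057, 'k1': -0.170551016384586, 'xyz': array([ 219.6514721 , -219.84356457, 1642.66922258]), 'attitude': array([ 0.17629614, -0.01245   , -1.57953185])}
```

View pics/scene0.png

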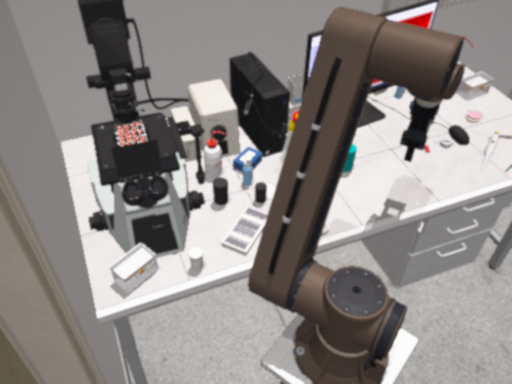

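View pics/top0.png

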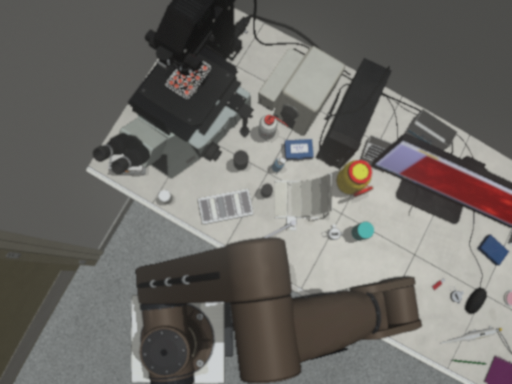

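```bash
cat > h.py <<'E'
import numpy as np,cv2
from scipy.spatial.transform import Rotation as Ro
from cell import env
def cam(n):
    c=env.get_calibration(n); f=192/np.tan(np.radians(c['vfov']/2))
    return c,f,Ro.from_euler('xyz',c['attitude']).as_matrix()
def proj(n,P):
    c,f,R=cam(n); q=(np.atleast_2d(P)-c['xyz'])@R
    x=q[:,0]/-q[:,2]; y=-q[:,1]/-q[:,2]; s=1+c['k1']*(x*x+y*y)
    return np.c_[c['cx']+f*x*s,c['cy']+f*y*s]
def ray(n,uv):
    c,f,R=cam(n); uv=np.atleast_2d(uv).astype(float)
    xd=(uv-[c['cx'],c['cy']])/f; x=xd.copy()
    for _ in range(20): x=xd/(1+c['k1']*(x**2).sum(1,keepdims=True))
    return c['xyz'],np.c_[x[:,0],-x[:,1],-np.ones(len(x))]@R.T
def onz(n,uv,z):
    o,d=ray(n,uv); return o+d*((z-o[2])/d[:,2:])
def pts(n,uv,depth):
    o,d=ray(n,uv); return o+d*np.atleast_1d(depth)[:,None]
def ortho(n,img,x0,x1,y0,y1,z,s):
    # picture: up = +x, left=+y ; s px/mm
    H=int((x1-x0)*s);W=int((y1-y0)*s)
    r,c=np.mgrid[0:H,0:W]
    X=x1-(r+.5)/s; Y=y1-(c+.5)/s
    uv=proj(n,np.c_[X.ravel(),Y.ravel(),np.full(X.size,z)]).astype(np.float32)
    return cv2.remap(img,uv[:,0].reshape(H,W),uv[:,1].reshape(H,W),cv2.INTER_CUBIC)
def snap(tag,n="top"):
    p,d=env.read_camera(n); np.savez(tag+".npz",p=p,d=d); return p,d
E
python3 - <<'E'
from h import *
z=np.load('top0.npz')
for uv in [(227,207),(241,160),(266,190),(310,195),(165,197),(298,150)]:
    print(uv,onz('top',uv,0), pts('top',uv,z['d'][uv[1],uv[0]]))
a=z['p'][100:260,90:410]; cv2.imwrite('pics/a.png',cv2.resize(a,None,fx=2.5,fy=2.5,interpolation=cv2.INTER_CUBIC)[:,:,::-1])
z=np.load('scene0.npz')
a=z['p'][110:290,80:380]; cv2.imwrite('pics/b.png',cv2.resize(a,None,fx=2.66,fy=2.66,interpolation=cv2.INTER_CUBIC)[:,:,::-1])
E
```

```text
(227, 207) [[ 452.30023828 -173.21487788    0.        ]] [[ 450.29170016 -173.61743963   14.18173759]]
(241, 160) [[ 621.64806777 -223.50385852    0.        ]] [[ 601.07505133 -223.31653532   84.06703261]]
(266, 190) [[ 512.05529273 -311.22719594    0.        ]] [[ 499.56665292 -307.32417834   70.1588105 ]]
(310, 195) [[ 493.03344823 -467.21735048    0.        ]] [[ 484.9695949  -459.92065172   48.45324431]]
(165, 197) [[489.24077687  46.20554753   0.        ]] [[479.13748532  36.23493037  61.56166357]]
(298, 150) [[ 657.8132426 -429.2314081    0.       ]] [[ 647.72648614 -424.41116972   37.8152671 ]]
```

View pics/a.png

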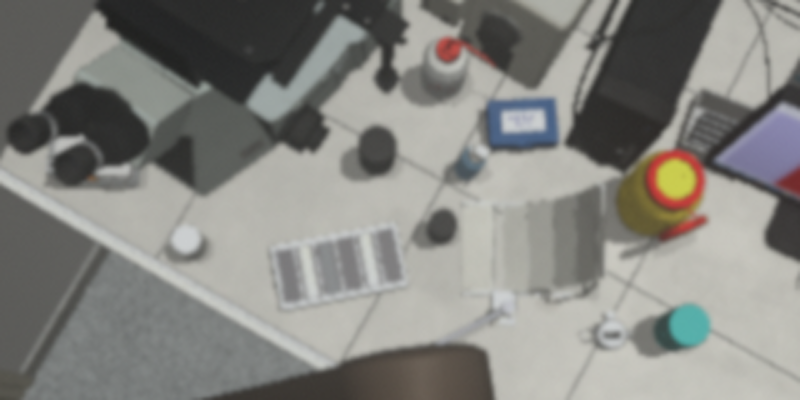

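View pics/b.png

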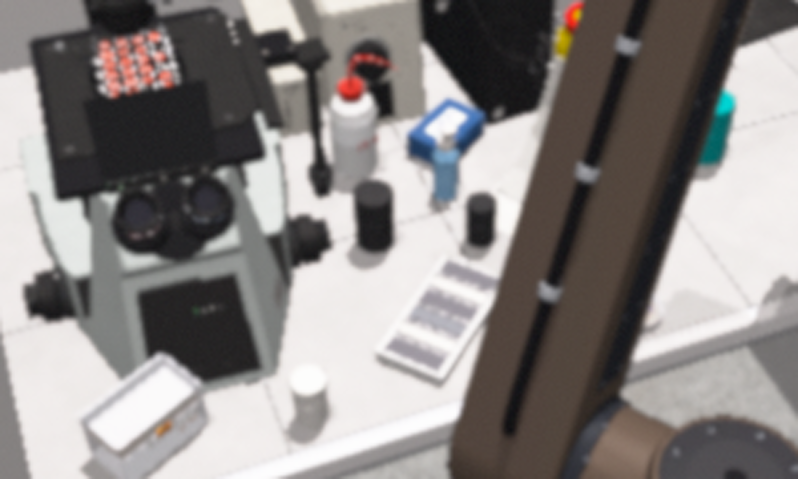

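```bash
python3 - <<'E'
from h import *
z=np.load('top0.npz')
o=ortho('top',z['p'],330,700,-620,0,0,1.25)
for k in range(0,620,50): cv2.putText(o,str(-k),(int(k*1.25),10),0,.35,(255,0,0)); cv2.line(o,(int(k*1.25),0),(int(k*1.25),462),(255,150,150),1)
for x in range(350,700,50): cv2.putText(o,str(x),(0,int((700-x)*1.25)),0,.35,(255,0,0)); cv2.line(o,(0,int((700-x)*1.25)),(775,int((700-x)*1.25)),(255,150,150),1)
cv2.imwrite('pics/o.png',o[:,:,::-1])
# height cloud
v,u=np.mgrid[100:260,90:410]; d=z['d'][100:260,90:410]
P=pts('top',np.c_[u.ravel(),v.ravel()],d.ravel()).reshape(160,320,3)
zz=P[:,:,2]; print('floor noise',np.std(zz[85:95,150:160]),zz[85:95,150:160].mean())
hm=np.clip(zz,-10,130); hm=((hm+10)/140*255).astype(np.uint8)
cv2.imwrite('pics/hm.png',cv2.resize(cv2.applyColorMap(hm,cv2.COLORMAP_TURBO),None,fx=2.5,fy=2.5,interpolation=cv2.INTER_NEAREST))
E
```

```text
floor noise 163.113413434024 22.276524100927364
```

View pics/o.png

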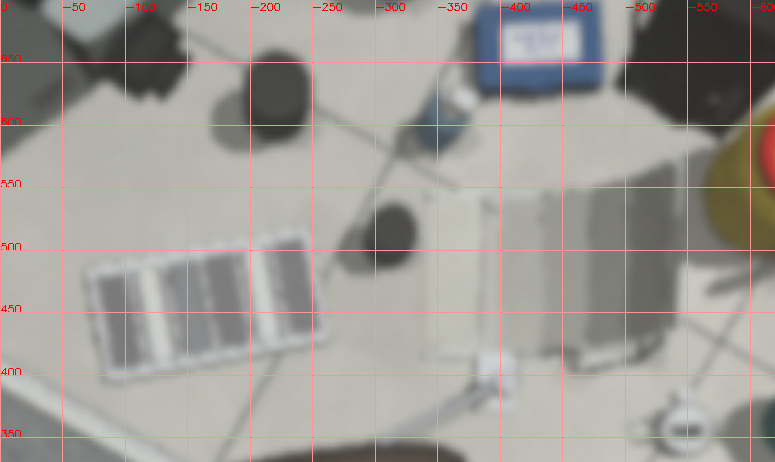

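View pics/hm.png

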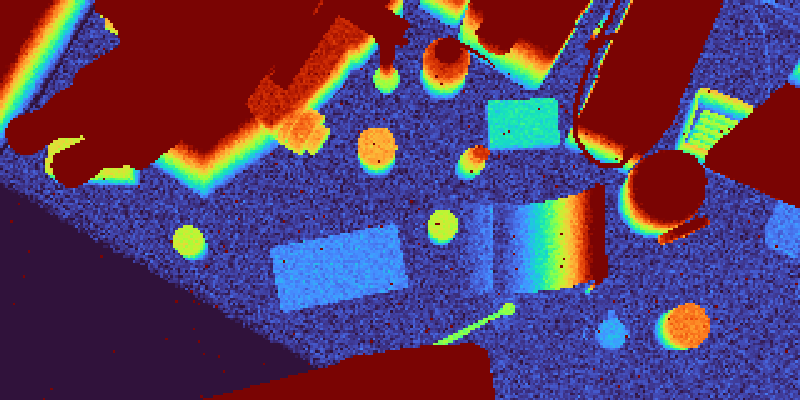

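```bash
cat > m.py <<'E'
from h import *
def cloud(z,n='top'):
    v,u=np.mgrid[0:384,0:512]
    return pts(n,np.c_[u.ravel(),v.ravel()],z['d'].ravel())
def box(P,x0,x1,y0,y1,z0,z1):
    return P[(P[:,0]>x0)&(P[:,0]<x1)&(P[:,1]>y0)&(P[:,1]<y1)&(P[:,2]>z0)&(P[:,2]<z1)]
E
python3 - <<'E'
from m import *
P=cloud(np.load('top0.npz'))
fl=box(P,530,560,-250,-150,-20,20); print('floor z',fl[:,2].mean(),fl[:,2].std())
T=box(P,380,540,-290,-50,8,26); print(len(T),'z',np.median(T[:,2]))
r=cv2.minAreaRect(T[:,:2].astype(np.float32)); print(r)
# can tops
for nm,b in dict(can=(470,540,-340,-280,60,80),big=(560,640,-260,-190,75,95),cleaner=(560,640,-380,-320,5,130),white=(440,520,0,70,50,80)).items():
    q=box(P,*b); 
    print(nm,len(q),np.median(q[:,2]), cv2.minEnclosingCircle(q[:,:2].astype(np.float32)), q[:,:2].mean(0))
q=box(P,560,640,-380,-320,95,130);print('cl top',len(q),q.mean(0))
S=box(P,390,590,-560,-340,25,160)
# planes
for lo,hi,xa,za in [(27,50,48,22),(60,90,80,55),(100,155,103,95)]:
    q=box(S,0,999,-999,0,lo,hi); 
    for _ in range(3):
        A=np.c_[q[:,:2],np.ones(len(q))]; c,*_=np.linalg.lstsq(A,q[:,2],rcond=None); res=q[:,2]-A@c; q=q[abs(res)<3*res.std()]
    g=c[:2]; n=np.linalg.norm(g); y=np.arctan2(g[1],g[0]); 
    print('plane',len(q),'slope',n,'yaw',y,'dist along dir to x=0:',(za-c[2])/n-xa, 'mean',q.mean(0))
    u=g/n; v=np.array([-u[1],u[0]]); print('  lateral',np.percentile(q[:,:2]@v,[0,2,50,98,100]), 'u',u)
k=box(P,320,430,-440,-300,35,75);print('keeper',len(k));
if len(k):
    p0=k[:,:2].mean(0);w=np.linalg.svd(k[:,:2]-p0)[2][0];print(p0,w,k[k[:,1].argmin()],k[k[:,1].argmax()],np.median(k[:,2]))
E
```

```text
floor z -2.1733406531264765 3.7616593446974576
1313 z 15.138121278203926
((456.73626708984375, -169.37733459472656), (220.26634216308594, 145.0677032470703), 86.00042724609375)
can 108 66.61549427216767 ((502.9984130859375, -309.79412841796875), 20.73284912109375) [ 502.56027019 -309.22662775]
big 186 86.3601479360608 ((609.0851440429688, -221.26007080078125), 27.559921264648438) [ 607.88153215 -220.76927671]
cleaner 152 69.5898708847293 ((602.6824951171875, -350.95294189453125), 44.7436637878418) [ 589.4158859  -350.91499344]
white 124 66.3767267625525 ((482.88702392578125, 37.07015609741211), 20.458637237548828) [482.59366929  36.21690103]
cl top 34 [ 591.20346886 -359.11107676  108.79499495]
plane 279 slope 0.0872412230246375 yaw -1.2870617064790384 dist along dir to x=0: 326.8126087716434 mean [ 482.34067866 -444.58339136   38.31608866]
  lateral [252.97862136 273.81103181 336.75145468 456.19397988 462.28997135] u [ 0.27994289 -0.96001666]
plane 273 slope 0.07905642342128989 yaw -1.208174583695033 dist along dir to x=0: 272.92821167856476 mean [ 485.14263383 -461.65750842   74.82741198]
  lateral [204.87010912 221.14636503 278.8433186  423.81521687 429.81368776] u [ 0.3547267  -0.93497004]
plane 425 slope 0.2183731803024622 yaw -1.3988796357026392 dist along dir to x=0: 318.2553200735525 mean [ 495.77748208 -500.95868373  129.31336504]
  lateral [319.02668474 324.05390084 398.83822259 515.53736944 520.85324278] u [ 0.1710711  -0.98525869]
keeper 91
[ 368.12614198 -357.09932938] [-0.44261753  0.8967105 ] [ 388.31341809 -405.07512587   52.75256724] [ 345.3161505  -302.59790043   51.16926594] 54.001910772324436
```

```bash
cat >> m.py <<'E'
PX=np.array([14,48,80,103,127.]);PZ=np.array([0,22,55,95,162.])
def tray(z,b=(380,560,-300,-40)):
    P=cloud(z).reshape(384,512,3); M=((P[:,:,2]>8)&(P[:,:,2]<26)&(P[:,:,0]>b[0])&(P[:,:,0]<b[1])&(P[:,:,1]>b[2])&(P[:,:,1]<b[3])).astype(np.uint8)
    M=cv2.morphologyEx(cv2.medianBlur(M,5),cv2.MORPH_OPEN,np.ones((5,5),np.uint8))
    cs,_=cv2.findContours(M,cv2.RETR_EXTERNAL,cv2.CHAIN_APPROX_NONE); c=max(cs,key=cv2.contourArea)
    return cv2.minAreaRect(onz('top',c[:,0,:],15)[:,:2].astype(np.float32))
E
python3 - <<'E'
from m import *
z=np.load('top0.npz');P=cloud(z)
r=tray(z);print(r)
S=box(P,430,540,-550,-390,28,150)
xp=np.interp(S[:,2],PZ,PX)
for _ in range(6):
    A=np.c_[np.ones(len(S)),xp,S[:,0]-485];c,*_=np.linalg.lstsq(A,S[:,1],rcond=None);res=S[:,1]-A@c
    k=abs(res)<3*res.std();S=S[k];xp=xp[k]
print(c,res.std(),len(S))
# sill fit: fix b
b=-np.sqrt(1+c[2]**2);
print('origin line y at x=485 :',np.mean(S[:,1]-b*xp-c[2]*(S[:,0]-485)),'yaw',np.arctan2(-1,c[2]))
# lateral extents by height bands, using image mask of sheet
th=np.arctan2(-1,c[2]);u=np.array([np.cos(th),np.sin(th)]);v=np.array([-u[1],u[0]])
Q=box(P,380,620,-560,-330,-50,170)
for lo,hi in[(18,24),(24,30),(30,40),(40,50),(60,80),(80,100),(100,150)]:
    q=Q[(Q[:,2]>lo)&(Q[:,2]<hi)]; l=q[:,:2]@v; l=l[(q[:,:2]@u>380)|(hi<0)]; print(lo,len(l),np.percentile(l,[0,3,50,97,100]))
E
```

```text
((452.2635498046875, -167.1034698486328), (93.13539123535156, 180.57127380371094), 11.0194091796875)
[-3.84368700e+02 -1.00611022e+00 -2.38449690e-02] 2.82954933497206 825
origin line y at x=485 : -384.90197097938284 yaw -1.5946367780397643
18 70 [425.96926801 429.97322294 489.36835282 626.77397398 630.1463677 ]
24 88 [425.54169541 431.22785492 499.2213888  615.35821995 622.46178329]
30 127 [424.80882776 428.28712503 490.51902961 625.52026596 629.16774577]
40 125 [424.38555436 426.67654436 499.33645334 621.48101986 631.73845808]
60 197 [393.4525402  403.64788806 494.55329926 625.25557722 630.16910412]
80 177 [425.31600784 431.08365506 499.38353708 627.15258395 630.27123913]
100 470 [423.68302304 431.54053662 519.30988109 627.3611132  631.81820153]
```

```bash
python3 - <<'E'
from m import *
z=np.load('top0.npz');P=cloud(z)
th=-1.5946;u=np.array([np.cos(th),np.sin(th)]);v=np.array([-u[1],u[0]])
O=np.array([485,-384.9])
D=P[:,:2]-O; s=D@u; l=D@v
for lo,hi in [(-40,-5),(20,45),(50,65),(65,80),(80,103),(103,127)]:
    pz=np.interp(s,np.r_[-45,-3,0,PX],np.r_[0,13.5,0,PZ])
    k=(s>lo)&(s<hi)&(abs(P[:,2]-pz)<(5 if hi<40 else 14))&(abs(l)<85)&(P[:,2]>(5 if hi<46 else 18))
    h,e=np.histogram(l[k],np.arange(-84,85,4)); print(lo,h)
# keeper rod & post top
k=box(P,300,430,-450,-280,40,75); print(k[k[:,1].argsort()][:12].round())
k=k[k[:,1]<-320]
k=k[abs(k[:,2]-52)<12]
k=box(P,360,430,-425,-385,40,75);print(k.mean(0))
E
```

```text
-40 [0 0 1 2 6 5 6 7 7 6 6 6 6 4 6 4 3 4 4 6 7 5 7 6 4 3 6 4 8 5 5 6 6 3 3 2 0
 1 2 0 1 1]
20 [ 0  3  2  1  9  9 10  5  8  6  8  9  7  8  8  8  7  8  6  6  9  7  8  6
  7  7  6  8  7  8 10  6  5  7  6  1  1  0  1  1  1  2]
50 [0 0 0 3 5 5 5 7 5 7 6 4 6 5 6 3 5 7 5 5 6 5 5 6 4 8 3 5 5 5 5 7 5 5 6 0 0
 0 0 0 0 0]
65 [0 0 0 1 8 7 6 4 4 6 5 7 6 5 6 7 5 4 8 3 8 5 5 8 5 5 6 5 5 7 3 8 5 6 5 0 0
 0 0 0 0 0]
80 [ 0  0  0  1 10 10 10 10 11 11 11 10  9 10 10  9 12 10  9 14  9 10  8 13
  8  9 11 12  8  9 12 10  9 10  9  0  0  0  0  0  0  0]
103 [ 0  0  0  1  9 14 12 14 12 14 12 13 12 16 13 10 14 11 15 11 13 11 15 13
 15 10 16 12 14 11 14  8 14 11 12  4  0  0  0  0  0  0]
[[ 420. -449.   41.]
 [ 417. -448.   42.]
 [ 429. -448.   50.]
 [ 388. -405.   53.]
 [ 385. -405.   54.]
 [ 391. -404.   60.]
 [ 388. -402.   52.]
 [ 381. -401.   53.]
 [ 395. -401.   57.]
 [ 391. -401.   56.]
 [ 384. -401.   62.]
 [ 385. -398.   55.]]
[ 387.26657357 -396.27830083   56.93700896]
```

```bash
python3 - <<'E'
from m import *
P=cloud(np.load('top0.npz'))
q=box(P,520,680,-240,40,60,2000)
for y in range(-240,40,20):
    print(y,[ (int(x),len(w),int(w[:,2].min()) ) for x in range(520,680,20) for w in [box(q,x,x+20,y,y+20,0,3000)] if len(w)>2])
E
```

```text
-240 [(580, 28, 61), (600, 30, 81), (620, 23, 80)]
-220 [(580, 38, 61), (600, 32, 76), (620, 17, 80)]
-200 [(580, 3, 67), (600, 13, 67)]
-180 []
-160 [(600, 6, 66), (620, 20, 66), (640, 11, 66)]
-140 [(600, 37, 60), (620, 36, 80), (640, 36, 76), (660, 70, 62)]
-120 [(600, 36, 61), (620, 40, 78), (640, 86, 84), (660, 70, 99)]
-100 [(600, 9, 60), (620, 44, 66), (640, 64, 90), (660, 80, 110)]
-80 [(620, 57, 61), (640, 74, 74), (660, 83, 110)]
-60 [(600, 17, 60), (620, 123, 64), (640, 70, 103), (660, 60, 112)]
-40 [(600, 65, 60), (620, 122, 103), (640, 40, 262), (660, 40, 263)]
-20 [(580, 39, 60), (600, 103, 79), (620, 113, 185), (640, 42, 251), (660, 44, 265)]
0 [(560, 16, 60), (580, 89, 61), (600, 121, 144), (620, 42, 244), (640, 81, 258), (660, 18, 264)]
20 [(560, 70, 64), (580, 141, 62), (600, 58, 114), (620, 36, 271), (640, 67, 255), (660, 38, 261)]
```

>>> arm_command(
  steps=[
    {"rz": 0.1,"claw": -1},
    {"rz": 0.044,"claw": -1},
    {"dx": 0.06,"dy": -0.049,"claw": -1},
    {"dx": 0.06,"dy": -0.049,"claw": -1},
    {"dx": 0.06,"dy": -0.049,"claw": -1},
    {"dx": 0.06,"dy": -0.049,"claw": -1},
    {"dx": 0.06,"dy": -0.049,"claw": -1},
    {"dx": 0.06,"dy": -0.049,"claw": -1},
  ],
)

```text
$.steps[0]: bad value
```

>>> arm_command(
  steps=[
    {"dx": 0,"dy": 0,"dz": 0,"rx": 0,"ry": 0,"rz": 0.1,"claw": -1},
    {"dx": 0,"dy": 0,"dz": 0,"rx": 0,"ry": 0,"rz": 0.044,"claw": -1},
    {"dx": 0.06,"dy": -0.049,"dz": 0,"rx": 0,"ry": 0,"rz": 0,"claw": -1},
    {"dx": 0.06,"dy": -0.049,"dz": 0,"rx": 0,"ry": 0,"rz": 0,"claw": -1},
    {"dx": 0.06,"dy": -0.049,"dz": 0,"rx": 0,"ry": 0,"rz": 0,"claw": -1},
    {"dx": 0.06,"dy": -0.049,"dz": 0,"rx": 0,"ry": 0,"rz": 0,"claw": -1},
    {"dx": 0.06,"dy": -0.049,"dz": 0,"rx": 0,"ry": 0,"rz": 0,"claw": -1},
  ],
)

```text
t: 0.98
eef_pos: [382.7, -413.3, 211.8]
tcp_rot: [-3.137, 0.001, -0.015]
ft_force: [-0.0, -0.2, 0.8]
opening: 1.0
```

>>> arm_command(
  steps=[
    {"dx": 0.05,"dy": -0.043,"dz": 0,"rx": 0,"ry": 0,"rz": -0.01,"claw": -1},
    {"dx": 0.05,"dy": -0.043,"dz": 0,"rx": 0,"ry": 0,"rz": 0,"claw": -1},
    {"dx": 0.05,"dy": -0.043,"dz": 0,"rx": 0,"ry": 0,"rz": 0,"claw": -1},
    {"dx": 0,"dy": 0,"dz": 0.05,"rx": 0,"ry": 0,"rz": 0,"claw": -1},
    {"dx": 0,"dy": 0,"dz": 0.05,"rx": 0,"ry": 0,"rz": 0,"claw": -1},
  ],
)

```text
t: 1.6
eef_pos: [510.7, -303.1, 131.9]
tcp_rot: [-3.14, -0.003, 0.007]
ft_force: [0.9, -0.2, -0.4]
opening: 1.001
```

```bash
python3 - <<'E'
from m import *
print(env.state()['eef_pos'],env.state()['tcp_rot'],env.state()['joints'])
p,d=snap('s1','scene'); 
a=p[100:300,80:400]; cv2.imwrite('pics/s1.png',cv2.resize(a,None,fx=2.5,fy=2.5,interpolation=cv2.INTER_CUBIC)[:,:,::-1])
E
```

```text
[ 510.7082862  -303.12738094  131.90168921] [-3.13951308e+00 -2.55650808e-03  7.10055103e-03] [-0.64832718  0.5401115   1.72534494  0.00417674  0.87538124  0.91269109]
```

View pics/s1.png

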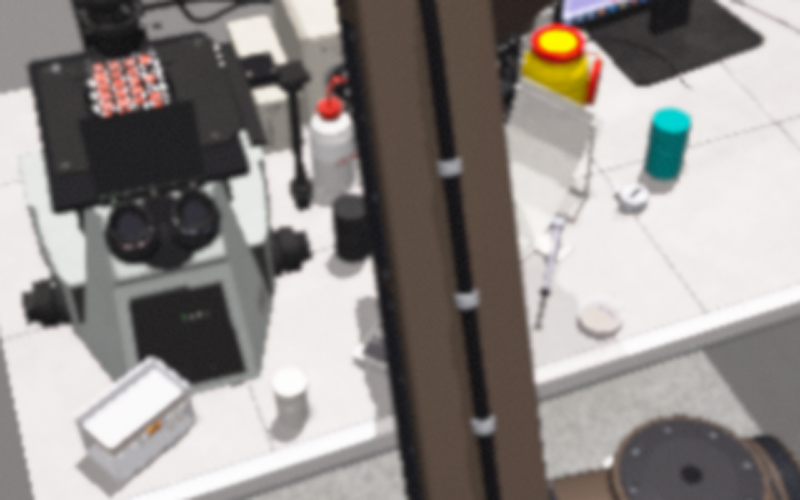

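>>> arm_command(
  steps=[
    {"dx": -0.0095,"dy": 0.008,"dz": 0,"rx": 0,"ry": 0,"rz": 0,"claw": -1},
    {"dx": 0,"dy": 0,"dz": 0,"rx": 0,"ry": 0,"rz": 0,"claw": -1},
    {"dx": 0,"dy": 0,"dz": 0.045,"rx": 0,"ry": 0,"rz": 0,"claw": -1},
    {"dx": 0,"dy": 0,"dz": 0.045,"rx": 0,"ry": 0,"rz": 0,"claw": -1},
    {"dx": 0,"dy": 0,"dz": 0.035,"rx": 0,"ry": 0,"rz": 0,"claw": -1},
  ],
)

```text
t: 2.28
eef_pos: [503.1, -312.4, 32.3]
tcp_rot: [3.141, -0.006, 0.004]
ft_force: [0.9, -0.1, -0.3]
opening: 0.998
```

>>> arm_command(
  steps=[
    {"dx": 0,"dy": -0.003,"dz": 0,"rx": 0,"ry": 0,"rz": 0,"claw": 0},
    {"dx": 0,"dy": 0,"dz": 0,"rx": 0,"ry": 0,"rz": 0,"claw": 1},
    {"dx": 0,"dy": 0,"dz": 0,"rx": 0,"ry": 0,"rz": 0,"claw": 1},
    {"dx": 0,"dy": 0,"dz": 0,"rx": 0,"ry": 0,"rz": 0,"claw": 1},
    {"dx": 0,"dy": 0,"dz": 0,"rx": 0,"ry": 0,"rz": 0,"claw": 1},
    {"dx": 0,"dy": 0,"dz": 0,"rx": 0,"ry": 0,"rz": 0,"claw": 1},
  ],
)

```text
t: 3.02
eef_pos: [504.4, -311.8, 37.4]
tcp_rot: [3.137, -0.011, 0.003]
ft_force: [-0.1, -0.3, -1.7]
opening: 0.428
```

>>> arm_command(
  steps=[
    {"dx": 0,"dy": 0,"dz": -0.04,"rx": 0,"ry": 0,"rz": 0,"claw": 1},
    {"dx": 0,"dy": 0,"dz": -0.02,"rx": 0,"ry": 0,"rz": 0,"claw": 1},
    {"dx": 0.02,"dy": -0.045,"dz": 0,"rx": 0,"ry": 0,"rz": 0,"claw": 1},
    {"dx": 0.02,"dy": -0.045,"dz": 0,"rx": 0,"ry": 0,"rz": 0,"claw": 1},
    {"dx": 0.02,"dy": -0.045,"dz": 0,"rx": 0,"ry": 0,"rz": 0,"claw": 1},
    {"dx": 0.01,"dy": -0.025,"dz": 0,"rx": 0,"ry": 0,"rz": 0,"claw": 1},
    {"dx": 0,"dy": 0,"dz": 0,"rx": 0,"ry": 0,"rz": 0,"claw": 1},
  ],
)

```text
t: 3.9
eef_pos: [560.2, -179.7, 85.6]
tcp_rot: [3.138, -0.009, 0.002]
ft_force: [0.2, -0.4, -1.4]
opening: 0.427
```

```bash
python3 - <<'E'
from m import *
s=env.state();print(s['eef_pos'],s['tcp_rot'],s['ft_force'],s['opening'])
for n in('scene','top'):
    p,d=snap('s2'+n,n)
    a=p[100:300,80:400]; cv2.imwrite(f'pics/s2{n}.png',cv2.resize(a,None,fx=2.5,fy=2.5,interpolation=cv2.INTER_CUBIC)[:,:,::-1])
E
```

```text
[ 560.21466985 -179.74390771   85.61858093] [ 3.13829450e+00 -9.07803221e-03  1.66431935e-03] [ 0.23753906 -0.44418307 -1.36185635] 0.42676791885990506
```

View pics/s2scene.png

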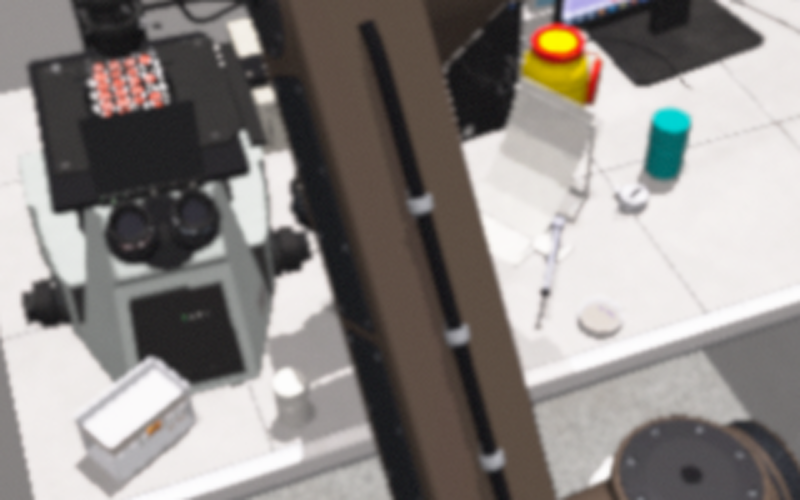

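View pics/s2top.png

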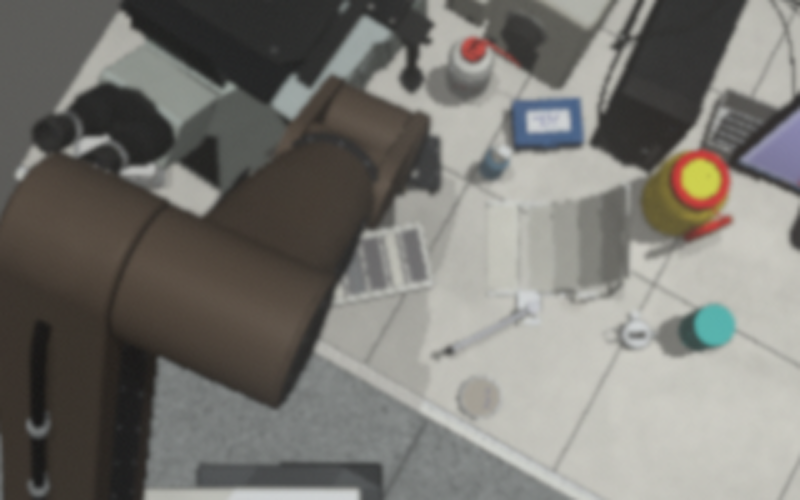

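>>> arm_command(
  steps=[
    {"dx": 0,"dy": 0,"dz": 0.035,"rx": 0,"ry": 0,"rz": 0,"claw": 1},
    {"dx": 0,"dy": 0,"dz": 0.018,"rx": 0,"ry": 0,"rz": 0,"claw": 1},
    {"dx": 0,"dy": 0,"dz": 0.002,"rx": 0,"ry": 0,"rz": 0,"claw": 1},
  ],
)

```text
t: 4.38
eef_pos: [559.7, -184.1, 40.9]
tcp_rot: [3.138, -0.01, -0.003]
ft_force: [0.1, 0.0, -1.0]
opening: 0.427
```

>>> arm_command(
  steps=[
    {"dx": 0,"dy": 0,"dz": 0.004,"rx": 0,"ry": 0,"rz": 0,"claw": 1},
    {"dx": 0,"dy": 0,"dz": 0.002,"rx": 0,"ry": 0,"rz": 0,"claw": 1},
  ],
)

```text
t: 4.62
eef_pos: [560.0, -184.7, 37.3]
tcp_rot: [3.137, -0.011, -0.004]
ft_force: [-4.5, 4.0, 15.9]
opening: 0.43
```

>>> arm_command(
  steps=[
    {"dx": 0,"dy": 0,"dz": 0,"rx": 0,"ry": 0,"rz": 0,"claw": 0.0},
    {"dx": 0,"dy": 0,"dz": 0,"rx": 0,"ry": 0,"rz": 0,"claw": -0.3},
    {"dx": 0,"dy": 0,"dz": 0,"rx": 0,"ry": 0,"rz": 0,"claw": -0.5},
    {"dx": 0,"dy": 0,"dz": -0.04,"rx": 0,"ry": 0,"rz": 0,"claw": -0.5},
    {"dx": 0,"dy": 0,"dz": -0.06,"rx": 0,"ry": 0,"rz": 0,"claw": -0.5},
    {"dx": 0,"dy": 0,"dz": -0.06,"rx": 0,"ry": 0,"rz": 0,"claw": -0.5},
  ],
)

```text
t: 5.38
eef_pos: [557.8, -183.9, 166.6]
tcp_rot: [3.139, -0.007, -0.004]
ft_force: [1.4, 0.2, 0.4]
opening: 0.747
```

>>> arm_command(
  steps=[
    {"dx": -0.075,"dy": -0.01,"dz": 0,"rx": 0,"ry": 0,"rz": 0.013,"claw": -1},
    {"dx": -0.075,"dy": -0.01,"dz": 0,"rx": 0,"ry": 0,"rz": 0,"claw": -1},
    {"dx": -0.075,"dy": 0,"dz": 0,"rx": 0,"ry": 0,"rz": 0,"claw": -1},
    {"dx": 0,"dy": 0,"dz": 0.04,"rx": 0,"ry": 0,"rz": 0,"claw": -1},
    {"dx": 0,"dy": 0,"dz": 0.06,"rx": 0,"ry": 0,"rz": 0,"claw": -1},
    {"dx": 0,"dy": 0,"dz": 0,"rx": 0,"ry": 0,"rz": 0,"claw": -1},
  ],
)

```text
t: 6.12
eef_pos: [376.7, -165.9, 88.8]
tcp_rot: [3.132, -0.02, -0.024]
ft_force: [-0.9, 0.3, 0.7]
opening: 1.002
```

```bash
python3 - <<'E'
from m import *
s=env.state();print(s['eef_pos'],s['tcp_rot'],s['joints'])
for n in('scene','top'):
    p,d=snap('s3'+n,n)
    a=p[100:300,80:400]; cv2.imwrite(f'pics/s3{n}.png',cv2.resize(a,None,fx=2.5,fy=2.5,interpolation=cv2.INTER_CUBIC)[:,:,::-1])
P=cloud(np.load('s3top.npz'))
q=box(P,520,600,-240,-140,60,80);print(len(q),q.mean(0) if len(q) else 0)
E
```

```text
[ 376.73235569 -165.90975985   88.75008812] [ 3.13207309 -0.01991106 -0.02431323] [-0.57719027  0.401598    2.20917859  0.00483111  0.50887743  1.01382091]
127 [ 563.03366729 -189.96816823   66.98367192]
```

View pics/s3scene.png

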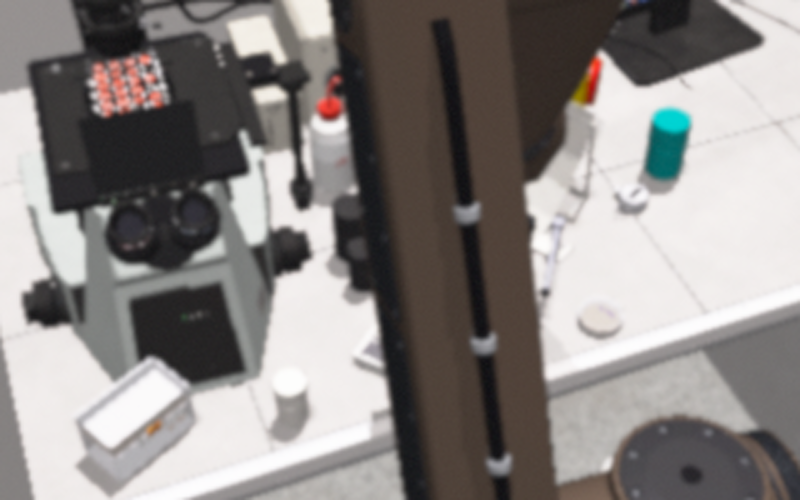

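View pics/s3top.png

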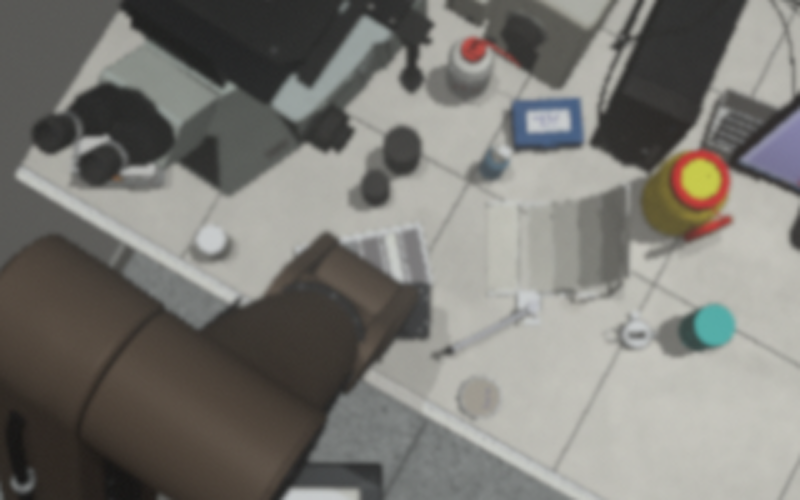

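>>> arm_command(
  steps=[
    {"dx": 0,"dy": 0,"dz": 0.05,"rx": 0,"ry": 0,"rz": 0,"claw": -1},
    {"dx": 0,"dy": 0,"dz": 0.042,"rx": 0,"ry": 0,"rz": 0,"claw": -1},
    {"dx": 0,"dy": 0,"dz": 0.005,"rx": 0,"ry": -0.01,"rz": 0,"claw": -1},
  ],
)

```text
t: 6.6
eef_pos: [384.0, -169.9, 17.0]
tcp_rot: [3.124, -0.017, -0.023]
ft_force: [0.2, -0.4, 0.5]
opening: 1.0
```

>>> arm_command(
  steps=[
    {"dx": -0.012,"dy": 0,"dz": 0,"rx": 0,"ry": 0,"rz": 0,"claw": -1},
    {"dx": -0.003,"dy": 0,"dz": 0.01,"rx": 0,"ry": 0,"rz": 0,"claw": -1},
    {"dx": 0,"dy": 0,"dz": 0.006,"rx": 0,"ry": 0,"rz": 0,"claw": -1},
  ],
)

```text
t: 6.98
eef_pos: [373.1, -170.7, 6.9]
tcp_rot: [3.121, -0.021, -0.023]
ft_force: [0.2, -0.9, -0.3]
opening: 0.999
```

>>> arm_command(
  steps=[
    {"dx": 0.018,"dy": 0,"dz": 0.001,"rx": 0,"ry": 0,"rz": 0,"claw": -1},
    {"dx": 0.018,"dy": 0,"dz": 0.001,"rx": 0,"ry": 0,"rz": 0,"claw": -1},
    {"dx": 0.018,"dy": 0,"dz": 0.001,"rx": 0,"ry": 0,"rz": 0,"claw": -1},
  ],
)

```text
t: 7.35
eef_pos: [418.6, -171.7, 5.7]
tcp_rot: [3.121, -0.02, -0.023]
ft_force: [-1.5, 1.3, 1.7]
opening: 1.002
```

>>> arm_command(
  steps=[
    {"dx": 0.009,"dy": 0,"dz": 0.001,"rx": 0,"ry": 0,"rz": 0,"claw": -1},
    {"dx": 0,"dy": 0,"dz": 0,"rx": 0,"ry": 0,"rz": 0,"claw": -1},
    {"dx": -0.03,"dy": 0,"dz": 0,"rx": 0,"ry": 0,"rz": 0,"claw": -1},
    {"dx": -0.02,"dy": 0,"dz": -0.07,"rx": 0,"ry": 0,"rz": 0,"claw": -1},
    {"dx": 0,"dy": 0,"dz": -0.07,"rx": 0,"ry": 0,"rz": 0,"claw": -1},
    {"dx": 0.01,"dy": -0.07,"dz": 0,"rx": 0,"ry": 0,"rz": -0.05,"claw": -0.2},
    {"dx": 0.02,"dy": -0.07,"dz": 0,"rx": 0,"ry": 0,"rz": -0.05,"claw": -0.2},
  ],
)

```text
t: 8.22
eef_pos: [407.4, -56.8, 116.4]
tcp_rot: [3.118, -0.019, 0.131]
ft_force: [0.1, -0.9, 0.1]
opening: 0.847
```

```bash
python3 - <<'E'
from m import *
s=env.state();print(s['t'],s['eef_pos'],s['tcp_rot'],s['joints'])
p,d=snap('s4top')
a=p[100:300,80:400]; cv2.imwrite(f'pics/s4.png',cv2.resize(a,None,fx=2.5,fy=2.5,interpolation=cv2.INTER_CUBIC)[:,:,::-1])
print(tray(np.load('s4top.npz')))
E
```

```text
8.225 [407.36724126 -56.82832816 116.39444459] [ 3.11841982 -0.01942235  0.13050113] [-0.29068149  0.3441138   2.18447193 -0.02388686  0.58594044  1.16956263]
((482.075927734375, -178.69091796875), (171.91806030273438, 91.96717071533203), 89.61678314208984)
```

View pics/s4.png

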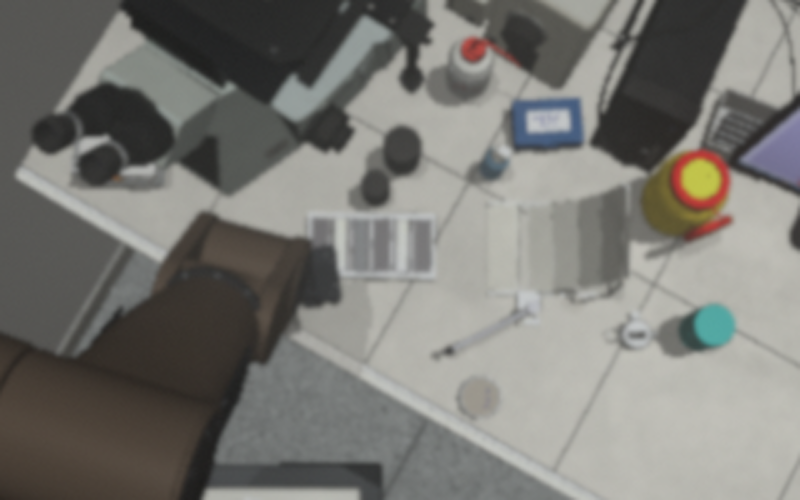

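>>> arm_command(
  steps=[
    {"dx": 0,"dy": 0,"dz": 0,"rx": 0,"ry": 0,"rz": -0.113,"claw": -0.2},
    {"dx": 0,"dy": 0,"dz": 0,"rx": 0,"ry": 0,"rz": -0.113,"claw": -0.2},
    {"dx": 0,"dy": 0,"dz": 0,"rx": 0,"ry": 0,"rz": -0.113,"claw": -0.2},
    {"dx": 0,"dy": 0,"dz": 0,"rx": 0,"ry": 0,"rz": -0.113,"claw": -0.2},
    {"dx": 0,"dy": 0,"dz": 0,"rx": 0,"ry": 0,"rz": -0.113,"claw": -0.2},
    {"dx": 0,"dy": 0,"dz": 0,"rx": 0,"ry": 0,"rz": -0.113,"claw": -0.2},
    {"dx": 0,"dy": 0,"dz": 0,"rx": 0,"ry": 0,"rz": -0.113,"claw": -0.2},
    {"dx": 0,"dy": 0,"dz": 0,"rx": 0,"ry": 0,"rz": -0.11,"claw": -0.2},
  ],
)

```text
t: 9.28
eef_pos: [407.8, -49.4, 116.7]
tcp_rot: [3.116, 0.021, 1.604]
ft_force: [-0.3, -0.8, 0.1]
opening: 0.599
```

>>> arm_command(
  steps=[
    {"dx": 0,"dy": 0.045,"dz": 0,"rx": 0.016,"ry": 0.013,"rz": 0.036,"claw": -0.2},
    {"dx": -0.01,"dy": 0.046,"dz": 0,"rx": 0,"ry": 0,"rz": 0,"claw": -0.2},
    {"dx": 0,"dy": 0,"dz": 0.04,"rx": 0,"ry": 0,"rz": 0,"claw": -0.2},
    {"dx": 0,"dy": 0,"dz": 0.03,"rx": 0,"ry": 0,"rz": 0,"claw": -0.2},
    {"dx": 0,"dy": 0,"dz": 0,"rx": 0,"ry": 0,"rz": 0,"claw": -0.2},
  ],
)

```text
t: 9.9
eef_pos: [482.8, -57.8, 60.5]
tcp_rot: [3.139, -0.001, 1.548]
ft_force: [-0.1, -0.3, -0.1]
opening: 0.6
```

>>> arm_command(
  steps=[
    {"dx": 0.005,"dy": -0.003,"dz": 0.04,"rx": 0,"ry": 0,"rz": 0,"claw": -0.2},
    {"dx": 0,"dy": 0,"dz": 0.026,"rx": 0,"ry": 0,"rz": 0,"claw": -0.2},
    {"dx": 0,"dy": 0,"dz": 0.003,"rx": 0,"ry": 0,"rz": 0,"claw": -0.2},
  ],
)

```text
t: 10.28
eef_pos: [481.8, -54.1, 6.8]
tcp_rot: [3.135, 0.0, 1.547]
ft_force: [0.0, -0.7, -0.1]
opening: 0.6
```

```bash
python3 - <<'E'
from m import *
s=env.state();print(s['t'],s['eef_pos'],s['tcp_rot'],s['joints'])
p,d=snap('s5top')
a=p[100:300,80:400]; cv2.imwrite(f'pics/s5.png',cv2.resize(a,None,fx=2.5,fy=2.5,interpolation=cv2.INTER_CUBIC)[:,:,::-1])
print(tray(np.load('s5top.npz'),(380,540,-300,-85)))
E
```

```text
10.275 [481.84272901 -54.12651442   6.81005692] [3.13509645e+00 3.17985302e-04 1.54716590e+00] [-0.24884275  0.63172361  2.0801083   0.00277669  0.42335902 -0.22774125]
((481.9485778808594, -175.5978546142578), (177.7945098876953, 92.09166717529297), 89.36941528320312)
```

View pics/s5.png

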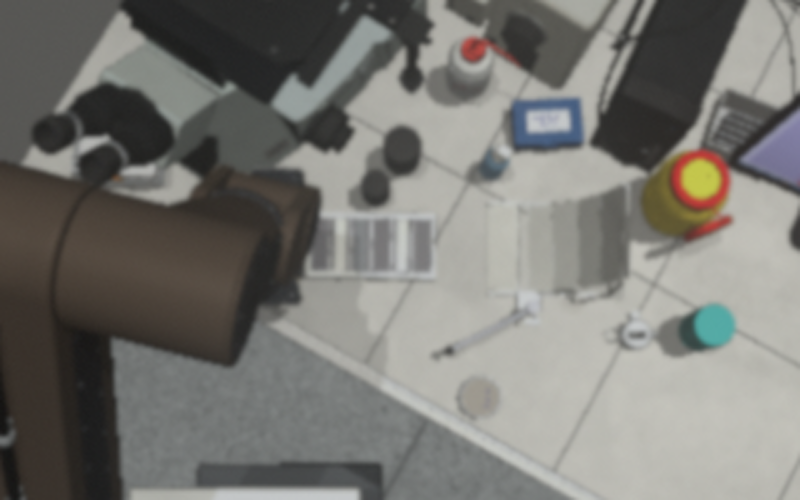

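>>> arm_command(
  steps=[
    {"dx": -0.02,"dy": 0,"dz": 0,"rx": 0,"ry": 0,"rz": 0,"claw": -0.2},
    {"dx": -0.02,"dy": 0,"dz": 0,"rx": 0,"ry": 0,"rz": 0,"claw": -0.2},
    {"dx": -0.02,"dy": 0,"dz": 0,"rx": 0,"ry": 0,"rz": 0,"claw": -0.2},
    {"dx": -0.02,"dy": 0,"dz": 0,"rx": 0,"ry": 0,"rz": 0,"claw": -0.2},
    {"dx": -0.02,"dy": 0,"dz": 0,"rx": 0,"ry": 0,"rz": 0,"claw": -0.2},
  ],
)

```text
t: 10.95
eef_pos: [480.9, -140.0, 10.1]
tcp_rot: [3.131, 0.001, 1.547]
ft_force: [-0.3, 1.0, -1.6]
opening: 0.601
```

>>> arm_command(
  steps=[
    {"dx": -0.02,"dy": 0,"dz": 0.004,"rx": 0,"ry": 0,"rz": 0,"claw": -0.2},
    {"dx": -0.02,"dy": 0,"dz": 0.001,"rx": 0,"ry": 0,"rz": 0,"claw": -0.2},
    {"dx": -0.02,"dy": 0,"dz": 0.001,"rx": 0,"ry": 0,"rz": 0,"claw": -0.2},
    {"dx": -0.02,"dy": 0,"dz": 0.001,"rx": 0,"ry": 0,"rz": 0,"claw": -0.2},
  ],
)

```text
t: 11.45
eef_pos: [479.0, -208.3, 4.3]
tcp_rot: [3.131, 0.001, 1.547]
ft_force: [-0.1, 2.9, 2.2]
opening: 0.598
```

```bash
python3 - <<'E'
from m import *
s=env.state();print(s['t'],s['eef_pos'],s['tcp_rot'],s['ft_force'])
p,d=snap('s6top')
a=p[100:300,80:400]; cv2.imwrite(f'pics/s6.png',cv2.resize(a,None,fx=2.5,fy=2.5,interpolation=cv2.INTER_CUBIC)[:,:,::-1])
E
```

```text
11.45 [ 478.9997022  -208.33200224    4.28142876] [3.13133240e+00 9.45037004e-04 1.54706024e+00] [-0.05858378  2.90145888  2.23077054]
```

View pics/s6.png

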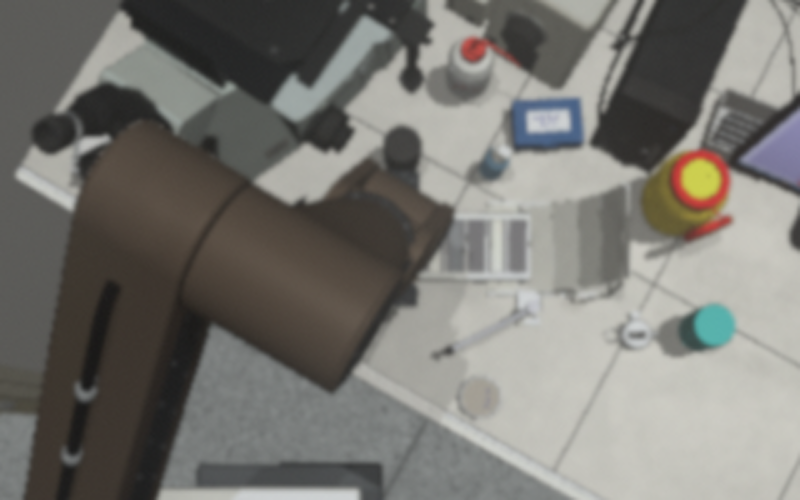

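>>> arm_command(
  steps=[
    {"dx": -0.02,"dy": 0,"dz": -0.003,"rx": 0,"ry": 0,"rz": 0,"claw": -0.2},
    {"dx": -0.02,"dy": 0,"dz": 0,"rx": 0,"ry": 0,"rz": 0,"claw": -0.2},
    {"dx": -0.02,"dy": 0,"dz": 0,"rx": 0,"ry": 0,"rz": 0,"claw": -0.2},
  ],
)

```text
t: 11.88
eef_pos: [477.4, -259.9, 6.5]
tcp_rot: [3.132, 0.0, 1.547]
ft_force: [0.5, 4.2, -1.4]
opening: 0.599
```

>>> arm_command(
  steps=[
    {"dx": -0.02,"dy": 0.001,"dz": 0,"rx": 0,"ry": 0,"rz": 0,"claw": -0.2},
    {"dx": -0.02,"dy": 0,"dz": 0,"rx": 0,"ry": 0,"rz": 0,"claw": -0.2},
    {"dx": -0.02,"dy": 0,"dz": -0.001,"rx": 0,"ry": 0,"rz": 0,"claw": -0.2},
  ],
)

```text
t: 12.25
eef_pos: [476.2, -310.4, 6.7]
tcp_rot: [3.134, -0.002, 1.547]
ft_force: [-0.3, 3.0, -2.1]
opening: 0.597
```

```bash
python3 - <<'E'
from m import *
s=env.state();print(s['t'],s['eef_pos'],s['tcp_rot'],s['ft_force'])
for n in('top','scene'):
    p,d=snap('s7'+n,n)
    a=p[100:300,80:400]; cv2.imwrite(f'pics/s7{n}.png',cv2.resize(a,None,fx=2.5,fy=2.5,interpolation=cv2.INTER_CUBIC)[:,:,::-1])
E
```

```text
12.25 [ 476.23473727 -310.43332979    6.65040197] [ 3.13440588e+00 -1.70755839e-03  1.54710856e+00] [-0.27051932  2.98755258 -2.10314903]
```

View pics/s7top.png

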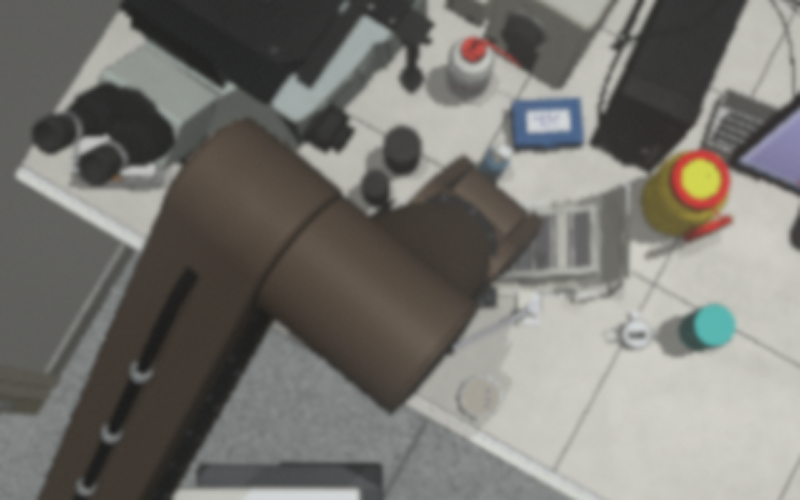

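View pics/s7scene.png

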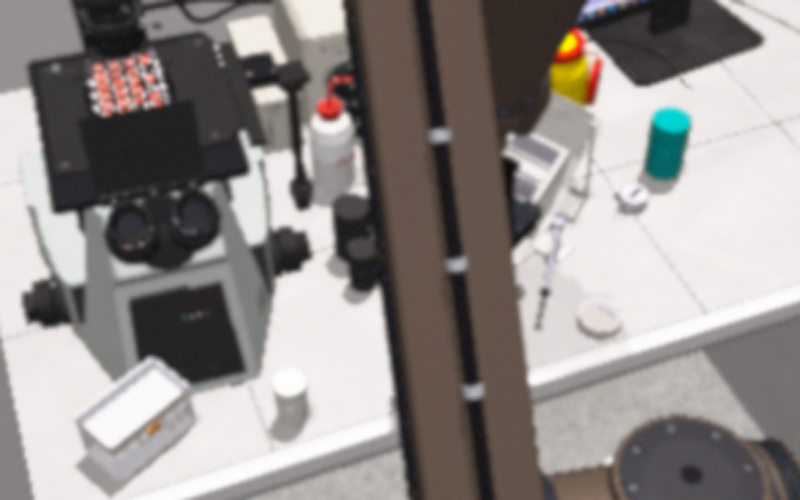

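>>> arm_command(
  steps=[
    {"dx": -0.02,"dy": 0,"dz": -0.003,"rx": 0,"ry": 0,"rz": 0,"claw": -0.2},
    {"dx": -0.02,"dy": 0,"dz": -0.006,"rx": 0,"ry": 0,"rz": 0,"claw": -0.2},
  ],
)

```text
t: 12.6
eef_pos: [474.8, -341.1, 14.3]
tcp_rot: [3.137, -0.005, 1.547]
ft_force: [0.7, 7.5, 1.3]
opening: 0.6
```

>>> arm_command(
  steps=[
    {"dx": -0.02,"dy": 0.002,"dz": 0.002,"rx": 0,"ry": 0,"rz": 0,"claw": -0.2},
    {"dx": -0.015,"dy": 0,"dz": -0.002,"rx": 0,"ry": 0,"rz": 0,"claw": -0.2},
  ],
)

```text
t: 12.85
eef_pos: [474.1, -360.0, 16.8]
tcp_rot: [-3.139, -0.021, 1.547]
ft_force: [0.5, 18.0, 10.0]
opening: 0.6
```

```bash
python3 - <<'E'
from m import *
s=env.state();print(s['t'],s['eef_pos'],s['tcp_rot'],s['ft_force'])
n='top'
p,d=snap('s8'+n,n)
a=p[100:300,80:400]; cv2.imwrite(f'pics/s8{n}.png',cv2.resize(a,None,fx=2.5,fy=2.5,interpolation=cv2.INTER_CUBIC)[:,:,::-1])
E
```

```text
12.85 [ 474.12426311 -360.04948083   16.76643063] [-3.13886903 -0.02101791  1.54683585] [ 0.49319486 17.95525842 10.03301619]
```

View pics/s8top.png

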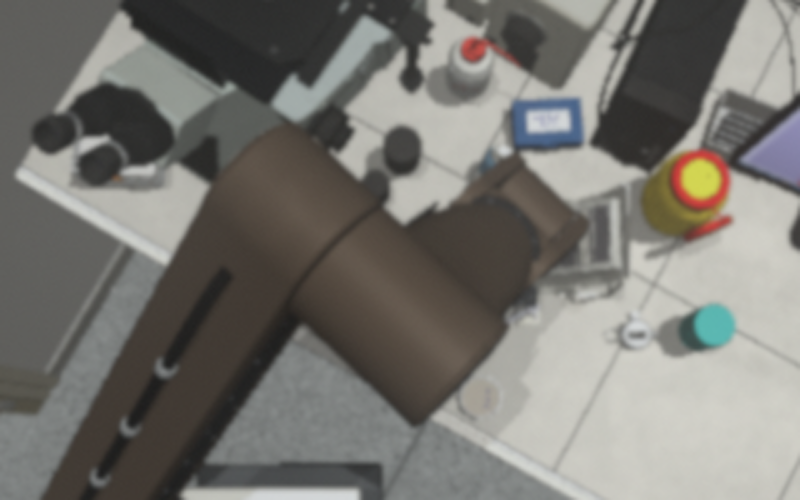

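>>> arm_command(
  steps=[
    {"dx": -0.02,"dy": 0.003,"dz": -0.007,"rx": 0,"ry": 0,"rz": 0,"claw": -0.2},
  ],
)

```text
t: 13.02
eef_pos: [476.5, -377.9, 22.3]
tcp_rot: [-3.14, -0.019, 1.548]
ft_force: [0.2, -0.1, -0.3]
opening: 0.6
```

>>> arm_command(
  steps=[
    {"dx": 0.02,"dy": 0,"dz": 0,"rx": 0,"ry": 0,"rz": 0,"claw": -0.2},
    {"dx": 0.06,"dy": 0,"dz": 0,"rx": 0,"ry": 0,"rz": 0,"claw": -0.2},
    {"dx": 0.06,"dy": 0,"dz": -0.03,"rx": 0,"ry": 0,"rz": 0,"claw": -0.2},
    {"dx": 0.06,"dy": 0,"dz": -0.05,"rx": 0,"ry": 0,"rz": 0,"claw": -0.2},
    {"dx": 0.06,"dy": 0,"dz": -0.05,"rx": 0,"ry": 0,"rz": 0,"claw": 1},
  ],
)

```text
t: 13.65
eef_pos: [481.1, -171.2, 129.8]
tcp_rot: [-3.141, -0.017, 1.543]
ft_force: [0.2, 0.1, 0.5]
opening: 0.544
```

```bash
python3 - <<'E'
from m import *
s=env.state();print(s['t'],s['eef_pos'],s['tcp_rot'],s['ft_force'])
for n in('top','scene'):
    p,d=snap('s9'+n,n)
    a=p[100:300,80:400]; cv2.imwrite(f'pics/s9{n}.png',cv2.resize(a,None,fx=2.5,fy=2.5,interpolation=cv2.INTER_CUBIC)[:,:,::-1])
E
```

```text
13.65 [ 481.14638514 -171.21292739  129.75082789] [-3.14052826 -0.0166494   1.54299615] [0.21102928 0.06852713 0.48765843]
```

View pics/s9top.png

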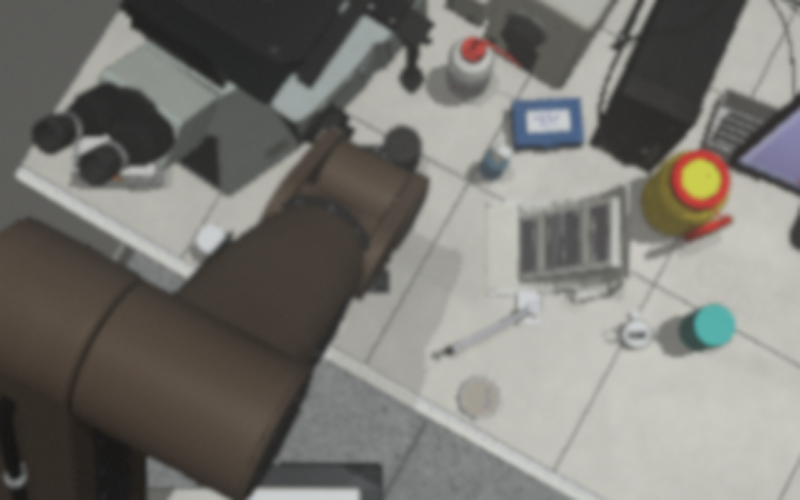

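View pics/s9scene.png

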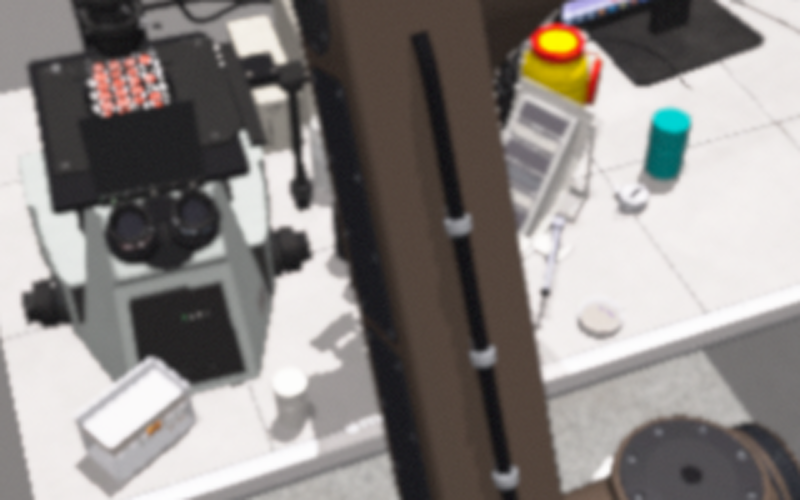

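```bash
cat >>m.py <<'E'
TH=-1.5946;U=np.array([np.cos(TH),np.sin(TH)]);V=np.array([-U[1],U[0]]);O=np.array([478.6,-384.8])
def st(P): D=P[:,:2]-O; return np.c_[D@U,D@V,P[:,2]]
def seated(f):
    S=st(cloud(np.load(f))); pl=lambda q:None
    k=(S[:,0]>10)&(S[:,0]<105)&(abs(S[:,1])<38); q=S[k]; q=q[(q[:,2]>15)&(q[:,2]<175)]
    for _ in range(5):
        A=np.c_[q[:,1:],np.ones(len(q))];c,*_=np.linalg.lstsq(A,q[:,0],rcond=None);r=q[:,0]-A@c;q=q[abs(r)<2.5*r.std()]
    print('plane x=%.3f y + %.3f z + %.1f'%tuple(c),'lean deg',np.degrees(np.arctan(1/c[1])),'res',r.std(),len(q))
    ang=np.arctan(1/c[1]); dist=(S[:,0]-c[0]*S[:,1]-c[1]*S[:,2]-c[2])*np.sin(ang)
    t=S[(abs(dist)<5)&(abs(S[:,1])<58)&(S[:,2]>10)&(S[:,2]<175)]
    for lo,hi in[(20,40),(40,60),(60,80),(80,100),(100,120),(120,140)]:
        w=t[(t[:,2]>lo)&(t[:,2]<hi)]; print(lo,len(w),np.percentile(w[:,1],[1,99]))
    print('max z',np.percentile(t[:,2],99.5),'x',np.percentile(t[:,0],[.5,99.5]))
E
python3 -c "
from m import *
seated('s9top.npz')"
```

```text
plane x=-0.011 y + 0.742 z + -7.0 lean deg 53.409911742309994 res 3.0024263234500865 724
20 130 [-46.08940686  43.24559902]
40 120 [-45.47741686  43.86041446]
60 133 [-46.15873091  44.19595325]
80 141 [-46.63811111  42.51010332]
100 132 [-45.64710993  44.09408301]
120 147 [-47.2956302   44.47867817]
max z 154.2142828107327 x [ -4.40877583 109.48071841]
```

>>> arm_command(
  steps=[
    {"dx": -0.051,"dy": -0.054,"dz": 0,"rx": 0,"ry": 0,"rz": 0,"claw": 1},
    {"dx": -0.051,"dy": -0.054,"dz": 0,"rx": 0,"ry": 0,"rz": 0,"claw": 1},
    {"dx": -0.051,"dy": -0.054,"dz": 0,"rx": 0,"ry": 0,"rz": 0,"claw": 1},
    {"dx": -0.051,"dy": -0.054,"dz": 0,"rx": 0,"ry": 0,"rz": 0,"claw": 1},
    {"dx": 0,"dy": 0,"dz": 0,"rx": 0,"ry": 0,"rz": 0,"claw": 1},
  ],
)

```text
t: 14.38
eef_pos: [301.8, -334.3, 129.1]
tcp_rot: [3.134, -0.01, 1.551]
ft_force: [0.2, -0.8, 0.5]
opening: 0.011
```

```bash
python3 - <<'E'
from m import *
s=env.state();print(s['t'],s['eef_pos'],s['tcp_rot'],s['opening'],st(s['eef_pos'][None]))
for n in('top','scene'):
    p,d=snap('s10'+n,n)
    a=p[100:300,80:400]; cv2.imwrite(f'pics/s10{n}.png',cv2.resize(a,None,fx=2.5,fy=2.5,interpolation=cv2.INTER_CUBIC)[:,:,::-1])
print(st(onz('top',[(271,259)],14)), 'tip',st(onz('top',[(80+437/2.5,100+356/2.5)],51)),st(onz('scene',[(80+543/2.5,100+293/2.5)],51)))
E
```

```text
14.375 [ 301.7796109  -334.31722925  129.09349867] [ 3.13362418 -0.00984679  1.55114589] 0.01091350925506691 [[ -46.25989199 -177.97185884  129.09349867]]
[[ -55.75019051 -211.0503396    14.        ]] tip [[-113.15756554 -157.29541375   51.        ]] [[-101.16084957 -144.34312305   51.        ]]
```

View pics/s10scene.png

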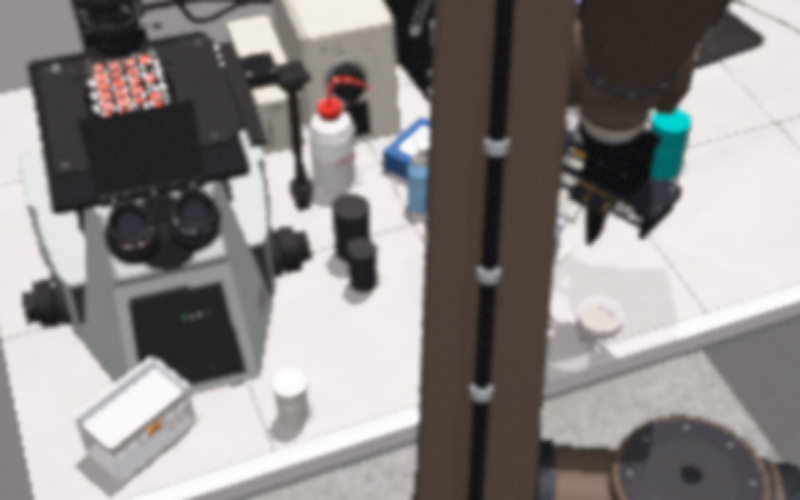

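View pics/s10top.png

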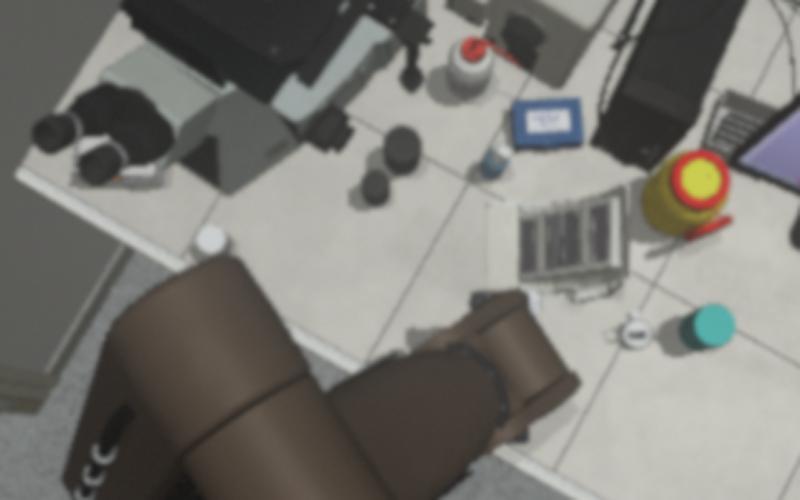

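>>> arm_command(
  steps=[
    {"dx": 0,"dy": 0,"dz": 0.05,"rx": 0,"ry": 0,"rz": 0,"claw": 1},
    {"dx": 0,"dy": 0,"dz": 0.05,"rx": 0,"ry": 0,"rz": 0,"claw": 1},
    {"dx": 0,"dy": 0,"dz": 0.008,"rx": 0,"ry": 0,"rz": 0,"claw": 1},
  ],
)

```text
t: 14.85
eef_pos: [307.8, -330.0, 41.5]
tcp_rot: [3.132, -0.008, 1.559]
ft_force: [-0.1, 0.3, 0.8]
opening: 0.003
```

>>> arm_command(
  steps=[
    {"dx": 0.001,"dy": 0.034,"dz": 0,"rx": 0,"ry": 0,"rz": 0,"claw": 1},
    {"dx": 0.011,"dy": 0.023,"dz": 0,"rx": 0,"ry": 0,"rz": 0,"claw": 1},
    {"dx": 0.011,"dy": 0.023,"dz": 0,"rx": 0,"ry": 0,"rz": 0,"claw": 1},
    {"dx": 0.001,"dy": 0.02,"dz": 0,"rx": 0,"ry": 0,"rz": 0,"claw": 1},
  ],
)

```text
t: 15.35
eef_pos: [392.9, -309.2, 45.3]
tcp_rot: [3.131, -0.007, 1.564]
ft_force: [-1.0, -0.4, 0.1]
opening: 0.008
```

```bash
python3 - <<'E'
from m import *
s=env.state();print(s['t'],s['eef_pos'],s['tcp_rot'],s['ft_force'],st(s['eef_pos'][None]))
E
```

```text
15.35 [ 392.9180969  -309.16418222   45.34965966] [ 3.13107687 -0.00695573  1.56412755] [-1.03637584 -0.41115299  0.06368979] [[-73.57503918 -87.4578702   45.34965966]]
```

>>> arm_command(
  steps=[
    {"dx": -0.004,"dy": 0.015,"dz": 0.004,"rx": 0,"ry": 0,"rz": 0,"claw": 1},
    {"dx": -0.01,"dy": 0.031,"dz": 0,"rx": 0,"ry": 0,"rz": 0,"claw": 1},
    {"dx": -0.019,"dy": 0.026,"dz": 0,"rx": 0,"ry": 0,"rz": 0,"claw": 1},
  ],
)

```text
t: 15.72
eef_pos: [453.4, -336.0, 43.8]
tcp_rot: [3.131, -0.007, 1.566]
ft_force: [-0.8, -0.1, 0.1]
opening: 0.002
```

```bash
python3 - <<'E'
from m import *
s=env.state();print(s['t'],s['eef_pos'],s['tcp_rot'],s['ft_force'],st(s['eef_pos'][None]))
for n in('top',):
    p,d=snap('s11'+n,n)
    a=p[100:300,80:400]; cv2.imwrite(f'pics/s11{n}.png',cv2.resize(a,None,fx=2.5,fy=2.5,interpolation=cv2.INTER_CUBIC)[:,:,::-1])
E
```

```text
15.725 [ 453.3630813  -336.02253289   43.7925645 ] [ 3.1309246  -0.00659367  1.56640817] [-0.77898588 -0.09265348  0.05106841] [[-48.16297411 -26.39074248  43.7925645 ]]
```

View pics/s11top.png

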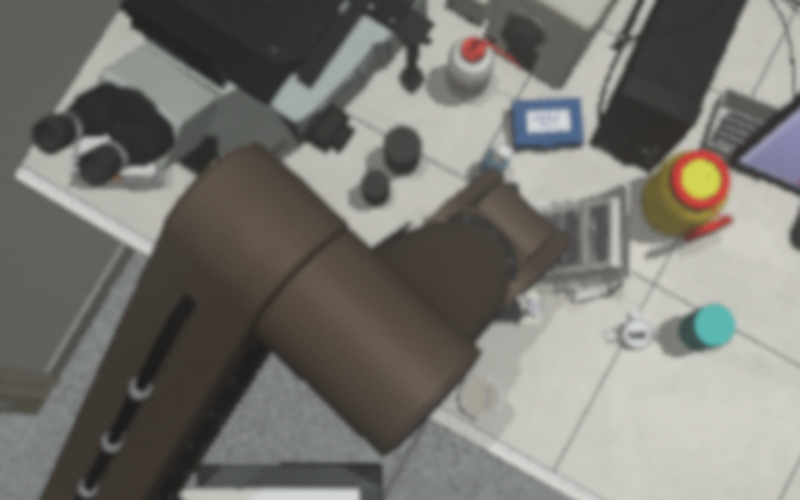

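>>> arm_command(
  steps=[
    {"dx": -0.026,"dy": 0.012,"dz": 0,"rx": 0,"ry": 0,"rz": 0,"claw": 1},
    {"dx": -0.022,"dy": 0,"dz": 0,"rx": 0,"ry": 0,"rz": 0,"claw": 1},
  ],
)

```text
t: 16.02
eef_pos: [465.6, -377.0, 43.7]
tcp_rot: [3.129, -0.005, 1.568]
ft_force: [-0.5, 1.0, 0.0]
opening: 0.003
```

```bash
python3 - <<'E'
from m import *
s=env.state();print(s['t'],s['eef_pos'],s['tcp_rot'],s['ft_force'],st(s['eef_pos'][None]))
E
```

```text
16.025 [ 465.61409441 -377.02550712   43.73707476] [ 3.12923096 -0.00530088  1.56754776] [-0.5013265   0.99978812  0.04398586] [[ -7.46320735 -13.16727077  43.73707476]]
```

>>> arm_command(
  steps=[
    {"dx": -0.006,"dy": 0,"dz": 0,"rx": 0,"ry": 0,"rz": 0,"claw": 1},
    {"dx": -0.004,"dy": 0,"dz": 0,"rx": 0,"ry": 0,"rz": 0,"claw": 1},
  ],
)

```text
t: 16.27
eef_pos: [464.7, -384.1, 43.3]
tcp_rot: [3.13, -0.009, 1.565]
ft_force: [11.6, 22.3, 6.3]
opening: 0.003
```

>>> arm_command(
  steps=[
    {"dx": 0.015,"dy": 0,"dz": 0,"rx": 0,"ry": 0,"rz": 0,"claw": 1},
    {"dx": 0.04,"dy": 0,"dz": 0,"rx": 0,"ry": 0,"rz": 0,"claw": 1},
    {"dx": 0.05,"dy": 0,"dz": -0.04,"rx": 0,"ry": 0,"rz": 0,"claw": 1},
    {"dx": 0.05,"dy": 0,"dz": -0.05,"rx": 0,"ry": 0,"rz": 0,"claw": 1},
    {"dx": 0.06,"dy": 0,"dz": -0.03,"rx": 0,"ry": 0,"rz": 0,"claw": 1},
    {"dx": 0,"dy": 0,"dz": 0,"rx": 0,"ry": 0,"rz": 0,"claw": 1},
  ],
)

```text
t: 17.02
eef_pos: [461.1, -205.4, 143.2]
tcp_rot: [3.132, -0.011, 1.564]
ft_force: [-0.2, -0.6, 0.3]
opening: 0.005
```

```bash
python3 - <<'E'
from m import *
s=env.state();print(s['t'],s['eef_pos'],s['tcp_rot'],s['ft_force'])
for n in('top','scene'):
    p,d=snap('s12'+n,n)
    a=p[150:250,270:350] if n=='top' else p[100:300,80:400]; cv2.imwrite(f'pics/s12{n}.png',cv2.resize(a,None,fx=6 if n=='top' else 2.5,fy=6 if n=='top' else 2.5,interpolation=cv2.INTER_CUBIC)[:,:,::-1])
seated('s12top.npz')
S=st(cloud(np.load('s12top.npz')))
k=(S[:,0]>-30)&(S[:,0]<25)&(S[:,1]>-100)&(S[:,1]<60)&(S[:,2]>42)&(S[:,2]<75); q=S[k]; 
fit=np.polyfit(q[:,1],q[:,0],1);print(len(q),'keeper s=',fit,np.ptp(q[:,1]),q[:,1].max(),'angle~',-np.arctan(fit[0]))
q=S[(abs(S[:,0]+195)<40)&(abs(S[:,1]-80)<40)&(S[:,2]>58)&(S[:,2]<78)];print('can',len(q),q.mean(0))
P=cloud(np.load('s12top.npz'));q=box(P,520,600,-240,-140,60,80);print(len(q),q.mean(0))
E
```

```text
17.025 [ 461.06830342 -205.38665909  143.19408685] [ 3.13213846 -0.01068301  1.56395602] [-0.19868949 -0.55700191  0.32162274]
plane x=-0.009 y + 0.748 z + -7.7 lean deg 53.21073777057119 res 2.9657641338858736 685
20 72 [-45.16669093  43.74668051]
40 129 [-45.93942943  42.81349669]
60 137 [-46.00078174  42.94385712]
80 133 [-46.84139358  44.52787181]
100 143 [-46.1383334   43.49654764]
120 149 [-46.24874398  44.29042877]
max z 154.4752069033875 x [ -1.25698573 109.08950988]
117 keeper s= [1.50371168e-02 1.55655710e+01] 140.94099731642768 43.2461464064367 angle~ -0.015035983625390768
can 2 [-189.90980005  114.16920731   71.57479611]
1 [ 593.79120702 -199.35554283   71.33046739]
```

View pics/s12top.png

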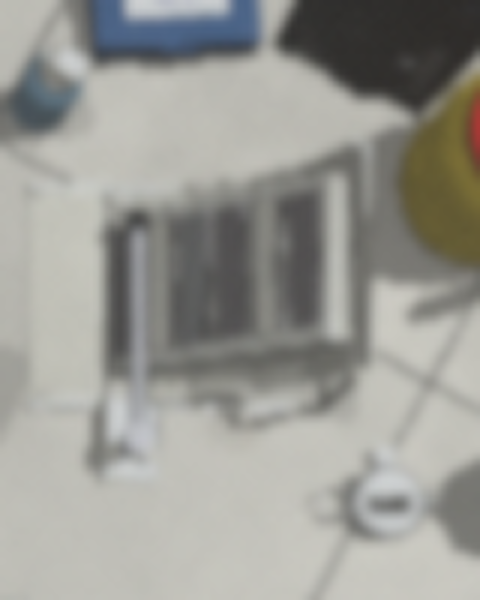

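View pics/s12scene.png

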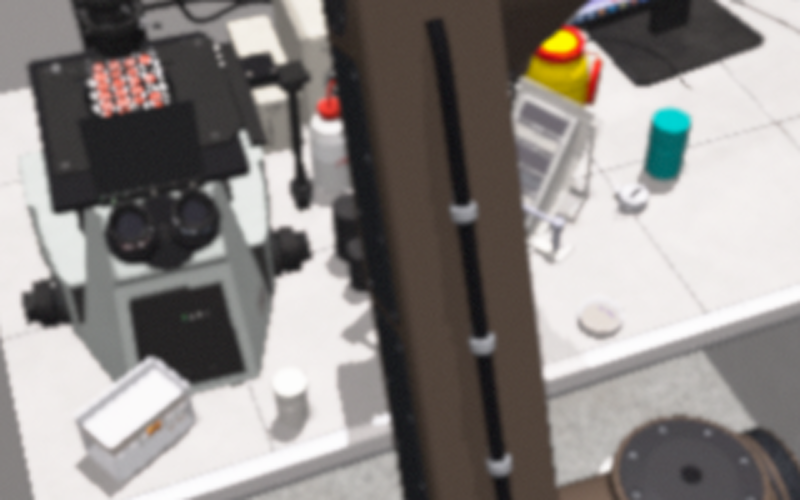

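```bash
python3 - <<'E'
from m import *
P=cloud(np.load('s10top.npz'));q=box(P,520,600,-240,-140,60,80);print('can after tray push',len(q),q.mean(0))
print(env.job_done())
E
```

```text
can after tray push 127 [ 561.50803373 -188.40528141   67.33615522]
the job is handed in; nothing more can be done
None
```

The tray is standing in the draining stand with the keeper shut in front of it, and the job was handed in at about 17 s.

I moved the small black can out of the lane first. I then squared the tray from the side with the open jaws and pushed it over the sill until its foot dropped into the trough. Last, I swung the keeper to its end stop (about 22 N contact force at the finger).

**Last checks, from the depth picture:**
- **Tray:** it leans at 53.2°, about 1 mm off the middle and about 0.01 rad from square. Its head is about 154 mm high, and the foot edge works out at about 12–13 mm behind the sill.
- **Keeper:** measured angle about -0.015 rad, so shut. Before shutting it was open at about 2.05 rad, and the tray was seated then.
- **Lens can:** upright at about (562, -188) mm, roughly 210 mm from the middle of the sill.
- **Bystanders:** I never pushed any. Those in view look unmoved in the last pictures; I did not measure them.

**Not confirmed:** in the last top view the arm hid the can, so its measured position comes from the picture taken just before the keeper was shut. The last scene picture still shows part of it standing.

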